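Unpack a carton of solder spools

TASK

A delivery has come: swing the two top flaps of the carton right back, then the two flaps under them, so that all four are folded back well past upright and the mouth is clear. Only then take out every solder spool, gripping it gently because the flanges are brittle, and set them all down, without dropping them, upright on the floor of the shallow grey tray, not stacked. Leave the bottle, the multimeter and the pliers where they are.

Things in the scene. Friction and masses are not known exactly. Their poses are not given: they have to be found in the camera images.
- carton: cardboard carton, fixed: 160 mm along its x, 290 mm along its y, walls 75 mm high and 5 mm thick, inner floor 5 mm above the bench. Origin: centre of underside, z up. Two long top flaps (near, far) lie over two short under flaps (right, left). A flap needs under 1 N at its edge and stays where it is left; the card is slippery (friction 0.25): pushed outward at the edge from inside, it swings
- flap_near (a joint): top flap, hinged on the top of the long side at carton -x, which faces the robot; 77 mm from hinge to free edge, 286 mm long along the hinge, 4 mm thick. Value in rad: 0 lies flat over the carton (free edge toward carton +x), 1.57 stands upright, 3.14 lies level outside, 3.6 is the stop. It starts sprung up 0.7 to 1.0 rad, so that a slot of 40 to 75 mm is open between the two top flaps.
- flap_near_hinge (a point): middle of that flap's hinge line, fixed on the carton's rim (82 mm above the bench, 79 mm along carton x from the carton's centre)
- flap_near_edge (a point): middle of that flap's free edge; it moves with the flap
- flap_far (a joint): top flap, hinged on the top of the long side at carton +x, away from the robot; 77 mm from hinge to free edge, 286 mm long along the hinge, 4 mm thick. Value in rad: 0 lies flat over the carton (free edge toward carton -x), 1.57 stands upright, 3.14 lies level outside, 3.6 is the stop. It starts sprung up 0.7 to 1.0 rad, so that a slot of 40 to 75 mm is open between the two top flaps.
- flap_far_hinge (a point): middle of that flap's hinge line, fixed on the carton's rim (82 mm above the bench, 79 mm along carton x from the carton's centre)
- flap_far_edge (a point): middle of that flap's free edge; it moves with the flap
- flap_right (a joint): under flap, hinged on the top of the short end at carton -y (robot's right); 55 mm from hinge to free edge, 80 mm long along the hinge, 4 mm thick. Value in rad: 0 lies flat over the carton (free edge toward carton +y), 1.57 stands upright, 3.14 lies level outside, 3.6 is the stop. It starts sprung up 0.45 to 0.6 rad beneath the top flaps.
- flap_right_hinge (a point): middle of that flap's hinge line, fixed on the carton's rim (77 mm above the bench, 144 mm along carton y from the carton's centre)
- flap_right_edge (a point): middle of that flap's free edge; it moves with the flap
- flap_left (a joint): under flap, hinged on the top of the short end at carton +y (robot's left); 55 mm from hinge to free edge, 80 mm long along the hinge, 4 mm thick. Value in rad: 0 lies flat over the carton (free edge toward carton -y), 1.57 stands upright, 3.14 lies level outside, 3.6 is the stop. It starts sprung up 0.45 to 0.6 rad beneath the top flaps.
- flap_left_hinge (a point): middle of that flap's hinge line, fixed on the carton's rim (77 mm above the bench, 144 mm along carton y from the carton's centre)
- flap_left_edge (a point): middle of that flap's free edge; it moves with the flap
- spool0: spool of solder wire, drum 52 mm in diameter, 45 mm high, about 0.25 kg; origin at the centre of its underside, z up along its axis. Starts upright in the carton, in a row along carton y (neighbours at least 10 mm apart); two to four of the four are there, None for an absent one. Brittle flanges: they crack if the fingers press with over 50 N (both fingers added, 25 N each)
- spool1: spool of solder wire, drum 52 mm in diameter, 45 mm high, about 0.25 kg; origin at the centre of its underside, z up along its axis. Starts upright in the carton, in a row along carton y (neighbours at least 10 mm apart); two to four of the four are there, None for an absent one. Brittle flanges: they crack if the fingers press with over 50 N (both fingers added, 25 N each)
- spool2: spool of solder wire, drum 52 mm in diameter, 45 mm high, about 0.25 kg; origin at the centre of its underside, z up along its axis. Starts upright in the carton, in a row along carton y (neighbours at least 10 mm apart); two to four of the four are there, None for an absent one. Brittle flanges: they crack if the fingers press with over 50 N (both fingers added, 25 N each)
- spool3: spool of solder wire, drum 52 mm in diameter, 45 mm high, about 0.25 kg; origin at the centre of its underside, z up along its axis. Starts upright in the carton, in a row along carton y (neighbours at least 10 mm apart); two to four of the four are there, None for an absent one. Brittle flanges: they crack if the fingers press with over 50 N (both fingers added, 25 N each)
- tray: shallow loose grey parts tray, 240 mm along its x, 190 mm along its y, rim 16 mm high, walls 4 mm, inner floor 4 mm above its underside; 0.7 kg. Origin at the centre of its underside, z up
- flux_bottle: bystander: brown dropper bottle, 34 mm diameter, 102 mm high, origin under its centre
- meter: bystander: yellow hand multimeter lying flat, 150 x 78 x 47 mm, origin under its centre
- pliers: bystander: red-handled pliers lying flat, 60 x 152 x 13 mm, origin under the centre

How it is judged:
On the way, in this order (a step that is already met when the one before it is completed fails the run):
1. both top flaps are swung back past 2.1 rad, the spools still in the carton (value of joint each of flap_near, flap_far above 2.1 rad and x of spool0 in the frame of carton between -0.08 and 0.08 m and y of spool0 in the frame of carton between -0.145 and 0.145 m and z of spool0 in the frame of carton between -0.01 and 0.03 m and x of spool1 in the frame of carton between -0.08 and 0.08 m and y of spool1 in the frame of carton between -0.145 and 0.145 m and z of spool1 in the frame of carton between -0.01 and 0.03 m and x of spool2 in the frame of carton between -0.08 and 0.08 m and y of spool2 in the frame of carton between -0.145 and 0.145 m and z of spool2 in the frame of carton between -0.01 and 0.03 m and x of spool3 in the frame of carton between -0.08 and 0.08 m and y of spool3 in the frame of carton between -0.145 and 0.145 m and z of spool3 in the frame of carton between -0.01 and 0.03 m), for 0.2 s.
2. all four flaps are swung back past 2.1 rad, the spools still in the carton (all of step 1 and value of joint each of flap_right, flap_left above 2.1 rad), for 0.2 s.
At the end, for the whole second after the job is handed in: all four flaps back past 2.1 rad; every spool that is there stands upright (within 0.15 rad) and at rest on the tray's inner floor, not stacked (underside less than 12 mm above the tray's underside), its axis within 100 mm (tray x) and 75 mm (tray y) of the tray's centre; the tray flat (value of joint each of flap_near, flap_far, flap_right, flap_left above 2.1 rad and x of spool0 in the frame of tray between -0.1 and 0.1 m and y of spool0 in the frame of tray between -0.075 and 0.075 m and z of spool0 in the frame of tray between -0.003 and 0.012 m and angle between each of spool0, spool1, spool2, spool3's own z axis and vertical below 0.15 rad and linear speed of each of spool0, spool1, spool2, spool3 below 0.02 m/s and x of spool1 in the frame of tray between -0.1 and 0.1 m and y of spool1 in the frame of tray between -0.075 and 0.075 m and z of spool1 in the frame of tray between -0.003 and 0.012 m and x of spool2 in the frame of tray between -0.1 and 0.1 m and y of spool2 in the frame of tray between -0.075 and 0.075 m and z of spool2 in the frame of tray between -0.003 and 0.012 m and x of spool3 in the frame of tray between -0.1 and 0.1 m and y of spool3 in the frame of tray between -0.075 and 0.075 m and z of spool3 in the frame of tray between -0.003 and 0.012 m and angle between tray's own z axis and vertical below 0.05 rad); the robot touches nothing.
It fails at once if a spool comes down on the tray faster than 0.6 m/s (dropped from more than about 25 mm) ((x of spool0 in the frame of tray between -0.12 and 0.12 m and y of spool0 in the frame of tray between -0.095 and 0.095 m and z of spool0 in the frame of tray between 0.012 and 0.035 m and linear speed of spool0 above 0.6 m/s) or (x of spool1 in the frame of tray between -0.12 and 0.12 m and y of spool1 in the frame of tray between -0.095 and 0.095 m and z of spool1 in the frame of tray between 0.012 and 0.035 m and linear speed of spool1 above 0.6 m/s) or (x of spool2 in the frame of tray between -0.12 and 0.12 m and y of spool2 in the frame of tray between -0.095 and 0.095 m and z of spool2 in the frame of tray between 0.012 and 0.035 m and linear speed of spool2 above 0.6 m/s) or (x of spool3 in the frame of tray between -0.12 and 0.12 m and y of spool3 in the frame of tray between -0.095 and 0.095 m and z of spool3 in the frame of tray between 0.012 and 0.035 m and linear speed of spool3 above 0.6 m/s)).
It fails at once if a spool is squeezed or pressed by the fingers with over 50 N in total (both fingers added) (contact force between the fingers and spool0 above 50 N or contact force between the fingers and spool1 above 50 N or contact force between the fingers and spool2 above 50 N or contact force between the fingers and spool3 above 50 N).
It fails at once if the bottle, multimeter or pliers is moved more than 40 mm (distance of any of flux_bottle, meter, pliers from where it was at the start of the episode above 0.04 m).
Of spool0, spool1, spool2, spool3 only 2 to 4 are there at a start; the rules pass over those that are not, and their reading is None.
At some moment in a run one of tray may be knocked a few centimetres aside while the robot is not near it.
It also fails if it takes over 210 s, if anything falls off the work surface, if the arm or the gripper's body presses on something with over 40 N, if the wrist force passes 120 N, or if a joint passes its speed limit or range.

ROBOT

A 6-joint arm with a two-finger parallel gripper is mounted at the origin on a cart in front of the work surface, level with it; the furniture and walls round the work are solid. World frame = base frame: x ahead of the robot, y to its left, z up, the work surface at z = 0. Lengths are in m, angles in rad, forces in N, time in s.
With the tool pointing down it reaches from about 0.35 to 0.8 m from the base axis. Payload 7.3 kg.
Tool frame: the origin (TCP) lies between the finger pads; the fingertips stand 25 mm ahead of it and the grasp point (between the pads) lies 6 mm ahead of it (r.tip_extent is the distance from the TCP to the fingertips, in m); z points along the fingers, y is the line along which they close (so a half turn about z gives the same grasp; the last joint's range is limited). The gripper opens to 85 mm and grips with 20 to 120 N. Pads are 22 mm wide; open, the fingers measure 114 mm over their backs; the gripper's body (76 mm by 85 mm) begins 54 mm behind the grasp point. The pads swing forward as they close: fully open they stand 13 mm farther back than shut.
Start: joints at [1.133, 0.342, 1.524, -0, 1.275, -0.146], TCP at [0.151, 0.503, 0.256] pointing down, gripper open.
Joint ranges: [-2.53, 2.53], [-0.77, 2.02], [0.04, 2.7], [-1, 4.14], [0.28, 2.66], [-3.11, 3.11]. Speed limits (rad/s): [2.57, 2.57, 3.14, 3.14, 3.14, 3.14].

INTERFACE

Orientations are given as a unit quaternion [x, y, z, w].
In Python, from workcell import r, command_gripper, optics gives the robot as it stands. The module is installed in compiled form; this text tells all that it offers. Calls block until the motion is done:
- r.reach(position, orientation): joint-space move of the TCP to a pose.
- r.move_straight(position, orientation=None, speed=0.15, max_force=None): straight line of the TCP; orientation=None keeps the orientation; speed is the mean speed in m/s. With max_force (N) it stops when the force on the tool has changed by that much, and returns True; else False.
- r.movej(angles): joint-space move.
- command_gripper(opening, force=None): finger opening in m; force is the grip in N (None keeps the last); returns when the fingers have stopped.
- r.hold(seconds).
- r.solve_ik(position, orientation): joint angles nearest the present ones, or None.
- r.read_state(): the state.
- optics.get_image(name): name is "scene" or "top" or "wrist"; returns (picture, depth): 480x640x3 uint8, red, green, blue; 480x640 float32, m along the optical axis (not along the pixel's ray), 0 where there is no reading.
- optics.camera_model(name): a dict with "K" (3x3 intrinsics, pixels), "k1" (the pictures are not rectified: a ray, as slopes to the right and down, at radius r is drawn at 1 + k1 r^2 times it, then the intrinsics apply), "R" (3x3) and "t" (3): a world point X has camera coordinates R X + t; the wrist camera has in their place "tool_from_camera" (4x4, takes a point from camera to tool coordinates, whose origin is the TCP and whose axes are the flange's). Camera axes: x right, y down, z forward; pixel columns grow to the right and rows downward; lengths in m; the calibration is good to about 2 mm. A picture is of the moment at which its call begins: read the wrist's pose just before it. camera_model takes no time and is no camera call.
A pose or a line that the arm cannot do raises r.PlanningError and nothing moves.
- r.finish_job(): hands the job in; it is judged then, once.
The state is a dict: "time_s": time; "joint_positions": joint angles; "dq": joint speeds; "tau": joint torques, N m; "eef_pos": TCP position; "eef_rot": TCP orientation; "contact_force": force on the tool from outside, world axes, zero at the start; "torque": the same for the moment, N m; "grip_width": finger opening in m; "grip_force": force on a finger pad.
Only numpy, scipy, OpenCV 4.12 (cv2) and the standard library are available. Lean on these libraries where they do the work, as an engineer would, in place of code of your own. Each camera call takes 0.05 s, during which the arm holds its last target. There are 200 camera calls.

## Working session

There is one attempt and no reset: what is moved stays moved. The work goes in short steps, each a Python script; the robot and the scene stay as the last script left them, time stands still between calls to the robot, and variables do not carry over. Pictures are saved under pics/ and viewed, at most 14 in all, crops included, and the job is handed in when it is done.

```bash
mkdir -p pics; cat > h.py <<'E'
import numpy as np, cv2
from workcell import r, command_gripper, optics
from scipy.spatial.transform import Rotation as Ro
def pts(name, depth, st=None):
    """world point for every pixel (480x640x3)"""
    c=optics.camera_model(name); K=np.array(c["K"],float); k1=c["k1"]
    v,u=np.mgrid[0:480,0:640].astype(float)
    p=cv2.undistortPoints(np.stack([u.ravel(),v.ravel()],1)[:,None],K,np.array([k1,0,0,0,0.]))[:,0]
    P=np.c_[p,np.ones(len(p))]*depth.reshape(-1,1)
    if "tool_from_camera" in c:
        T=np.array(c["tool_from_camera"]); P=P@T[:3,:3].T+T[:3,3]
        W=Ro.from_quat(st["eef_rot"]).apply(P)+np.array(st["eef_pos"])
    else:
        W=(P-np.array(c["t"]))@np.array(c["R"])
    W[depth.ravel()<=0]=np.nan
    return W.reshape(480,640,3)
def look(name,fn=None):
    st=r.read_state(); im,d=optics.get_image(name)
    if fn: cv2.imwrite("pics/"+fn,im[...,::-1])
    return im,d,pts(name,d,st)
E
python3 - <<'E'
from h import *
for n in("top","scene"):
    im,d,W=look(n,n+"0.png"); np.savez(n+"0.npz",im=im,d=d,W=W)
    c=optics.camera_model(n); print(n,-np.array(c["R"]).T@np.array(c["t"]))
s=r.read_state(); print(s["eef_rot"],r.tip_extent,s["time_s"]); print(optics.camera_model("wrist")["tool_from_camera"])
E
```

```text
top [0.45876841 0.07291614 1.3812197 ]
scene [ 0.18717559 -0.56416835  1.03420794]
[ 1.45379121e-01  9.89375775e-01 -6.67534377e-04 -2.03811613e-04] 0.025 0.1
[[ 1.35043808e-03 -9.62256855e-01 -2.72139527e-01  6.91774237e-02]
 [ 9.99999083e-01  1.27164189e-03  4.65903351e-04 -3.41675454e-04]
 [-1.02254671e-04 -2.72139907e-01  9.62257689e-01 -1.16939414e-01]
 [ 0.00000000e+00  0.00000000e+00  0.00000000e+00  1.00000000e+00]]
```

View pics/top0.png

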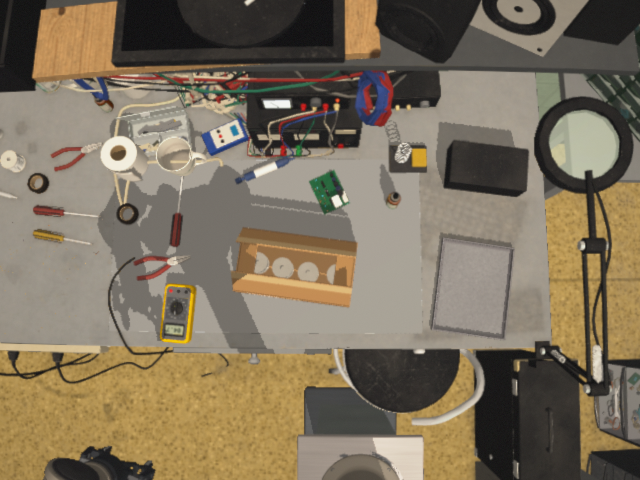

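View pics/scene0.png

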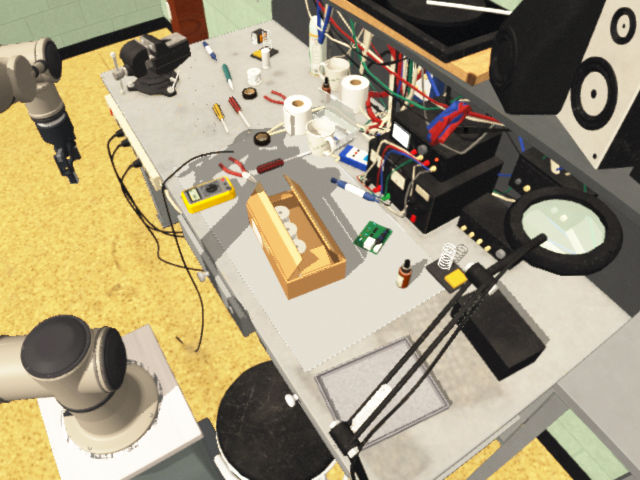

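Top view: carton around (295,267), with white spools at about (262,262), (283,267), (308,271) and perhaps (335,272). The tray is at (472,286), meter (178,312), pliers (158,266) and bottle (393,200).

```bash
python3 - <<'E'
from h import *
z=np.load("top0.npz"); im=z["im"];W=z["W"]
for u in(255,295,335):
    print(u,[(v,*np.round(W[v,u]*1000).astype(int),*im[v,u]) for v in range(226,312,3)])
hsv=cv2.cvtColor(im,cv2.COLOR_RGB2HSV)
m=((hsv[...,0]<20)&(hsv[...,1]>90)).astype(np.uint8); m[:220]=0;m[312:]=0;m[:,:225]=0;m[:,365:]=0
k=m>0; Z=W[...,2]
for a,b in((-.01,.07),(.07,.1),(.1,.12),(.12,.2)):
    q=W[k&(Z>a)&(Z<b)]; print(a,len(q)); 
    if len(q)>20:
        print(q.min(0).round(3),q.max(0).round(3))
# full box rect
q=W[k&(Z>.06)][:,:2]; print("rect",cv2.minAreaRect((q*1000).astype(np.float32)))
# white spools
w=((hsv[...,1]<40)&(hsv[...,2]>110)&(Z>.03)&(Z<.065)).astype(np.uint8); w[:240]=0;w[295:]=0;w[:,:235]=0;w[:,356:]=0
n,l,s,c=cv2.connectedComponentsWithStats(w)
for i in range(1,n):
    if s[i,4]>15: P=W[l==i]; print("sp",s[i],P.mean(0).round(3),P.min(0).round(3),P.max(0).round(3))
# tray: z 0.008..0.03 region
t=((Z>.009)&(Z<.025)).astype(np.uint8); t[:220]=0;t[345:]=0;t[:,:425]=0;t[:,520:]=0
print("tray",cv2.minAreaRect((W[t>0][:,:2]*1000).astype(np.float32)),W[286,472])
for n,(u,v) in dict(bottle=(393,200),meter=(178,312),pl=(158,266),black=(485,165),lampbase=(597,386),joint=(593,245),tip=(545,350),psu=(300,130)).items(): print(n,W[v,u].round(3))
E
```

```text
255 [(226, np.int64(687), np.int64(274), np.int64(-2), np.uint8(118), np.uint8(113), np.uint8(106)), (229, np.int64(665), np.int64(261), np.int64(88), np.uint8(115), np.uint8(88), np.uint8(64)), (232, np.int64(656), np.int64(259), np.int64(99), np.uint8(122), np.uint8(91), np.uint8(57)), (235, np.int64(646), np.int64(257), np.int64(112), np.uint8(122), np.uint8(91), np.uint8(57)), (238, np.int64(637), np.int64(255), np.int64(126), np.uint8(130), np.uint8(100), np.uint8(65)), (241, np.int64(628), np.int64(253), np.int64(136), np.uint8(142), np.uint8(117), np.uint8(81)), (244, np.int64(621), np.int64(253), np.int64(139), np.uint8(141), np.uint8(105), np.uint8(67)), (247, np.int64(618), np.int64(258), np.int64(104), np.uint8(178), np.uint8(130), np.uint8(79)), (250, np.int64(611), np.int64(258), np.int64(103), np.uint8(183), np.uint8(133), np.uint8(82)), (253, np.int64(603), np.int64(257), np.int64(107), np.uint8(181), np.uint8(134), np.uint8(83)), (256, np.int64(596), np.int64(257), np.int64(103), np.uint8(192), np.uint8(142), np.uint8(91)), (259, np.int64(589), np.int64(257), np.int64
[... 7154 characters left out ...]
np.uint8(163), np.uint8(151))]
-0.01 1249
[ 0.477  0.038 -0.003] [0.643 0.314 0.07 ]
0.07 1652
[0.477 0.009 0.072] [0.668 0.313 0.1  ]
0.1 1595
[0.486 0.013 0.1  ] [0.66  0.312 0.12 ]
0.12 2034
[0.502 0.016 0.12 ] [0.647 0.309 0.153]
rect ((572.9234619140625, 161.7322998046875), (288.81817626953125, 158.4777374267578), 82.55083465576172)
tray ((545.556640625, -292.78533935546875), (215.115966796875, 305.37713623046875), 78.51924896240234) [ 0.52885922 -0.2912972   0.00836495]
bottle [ 0.741 -0.082  0.073]
meter [0.459 0.461 0.04 ]
pl [0.58  0.53  0.002]
black [ 0.833 -0.32   0.072]
lampbase [ 0.323 -0.417  0.404]
joint [ 0.57  -0.366  0.514]
tip [ 0.368 -0.454  0.069]
psu [0.888 0.146 0.177]
```

```bash
python3 - <<'E'
from h import *
z=np.load("top0.npz"); im=z["im"];W=z["W"]; Z=W[...,2]
def plane(a):  # x = a*z+b*y+c on long flap
    P=W[a]; 
    for _ in range(4):
        A=np.c_[P[:,2],P[:,1],np.ones(len(P))]; s=np.linalg.lstsq(A,P[:,0],rcond=None)[0]; e=abs(P[:,0]-A@s); P=P[e<max(2*np.median(e),.002)]
    return s,len(P),P[:,1].min(),P[:,1].max()
v,u=np.mgrid[0:480,0:640]
box=(u>232)&(u<358)
line=lambda a,b:a+(u-255)*b
far=box&(v>225)&(v<line(243,.13))&(Z>.09)
near=box&(v>line(277,.13))&(v<312)&(Z>.09)
for n,m in(("far",far),("near",near)):
    s,k,a,b=plane(m); print(n,s.round(4),k,a,b,"yaw",np.degrees(np.arctan(-s[1])),"x@y.16,z.084",s[0]*.084+s[1]*.16+s[2],"ang",np.arctan2(1,abs(s[0])))
# tray by difference: floor of tray: corners to z=.016
c=optics.camera_model("top");K=np.array(c["K"]);R=np.array(c["R"]);t=np.array(c["t"])
def ray(px,h):
    p=cv2.undistortPoints(np.array(px,float)[:,None],K,np.array([c["k1"],0,0,0,0.]))[:,0]
    d=np.c_[p,np.ones(len(p))]@R; o=-R.T@t
    return o+d*((h-o[2])/d[:,2])[:,None]
print(ray([(441,234),(513,239),(505,338),(432,331)],.016).round(3))
cv2.imwrite("pics/crop0.png",np.hstack([cv2.resize(im[222:312,225:365,::-1],None,fx=3,fy=3,interpolation=cv2.INTER_CUBIC),cv2.resize(im[225:345,425:520,::-1],(214,270))]))
E
```

```text
far [-0.7038  0.1308  0.6928] 1312 0.012360748629496958 0.2979340387535884 yaw -7.450666466926787 x@y.16,z.084 0.6545951461358374 ang 0.9575428307350861
near [0.676  0.1322 0.4157] 1247 0.026246147757049452 0.30939764058141844 yaw -7.530338185940544 x@y.16,z.084 0.4936520728187962 ang 0.9763456204314398
[[ 0.663 -0.212  0.016]
 [ 0.65  -0.402  0.016]
 [ 0.396 -0.371  0.016]
 [ 0.414 -0.184  0.016]]
```

View pics/crop0.png

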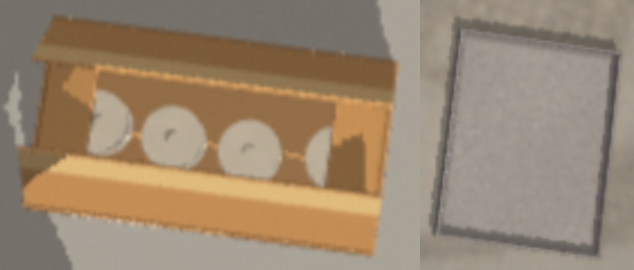

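Four spools show in the crop; the outer two are partly hidden by the under flaps. The tray's centre is about (0.53, −0.29). Next, open the top flaps.

```bash
cat >> h.py <<'E'
CC=np.array([.574,.161]); CY=np.radians(-7.5)
def rot(a): return np.array([[np.cos(a),-np.sin(a)],[np.sin(a),np.cos(a)]])
def C(x,y,z): return np.r_[CC+rot(CY)@[x,y],z]
def toC(W):
    o=np.array(W,float).copy(); o[...,:2]=(o[...,:2]-CC)@rot(CY); return o
def down(a):
    """tool down, tool y at world angle a"""
    y=np.array([np.cos(a),np.sin(a),0]); z=np.array([0,0,-1.]); return Ro.from_matrix(np.c_[np.cross(y,z),y,z]).as_quat()
def tip(x,y,z): return C(x,y,z+.025)
E
python3 - <<'E'
from h import *
command_gripper(0.0,20); print(r.tip_extent,r.read_state()["grip_width"])
q=down(np.pi/2+CY)
go=lambda x,z,f=15,s=.1:print(x,z,r.move_straight(tip(x,0,z),q,speed=s,max_force=f))
r.reach(tip(0,0,.24),q); print(r.read_state()["joint_positions"])
go(0,.11); go(.05,.11); go(.125,.11); go(.14,.12);
print(r.read_state()["contact_force"])
go(.10,.19); go(0,.19); go(0,.11); go(-.05,.11); go(-.125,.11);go(-.14,.12)
go(-.10,.19); go(0,.26)
r.movej([1.133, 0.342, 1.524, 0, 1.275, -0.146])
im,d,W=look("top","top1.png"); np.savez("top1.npz",im=im,W=W)
D=toC(W); Z=D[...,2]
for n,s in(("far",1),("near",-1)):
    m=(s*D[...,0]>.085)&(s*D[...,0]<.18)&(abs(D[...,1])<.12)&(Z>.05)&(Z<.17)
    p=np.polyfit(s*D[m][:,0]-.079,D[m][:,2]-.084,1); print(n,m.sum(),p,"ang",np.pi-np.arctan(p[0]))
print(r.read_state()["time_s"])
cv2.imwrite("pics/crop1.png",cv2.resize(im[205:325,215:375,::-1],None,fx=4,fy=4,interpolation=cv2.INTER_CUBIC))
E
```

```text
0.025 0.00016194098840450295
[ 1.46512235e-01  4.68003529e-01  1.30306956e+00  2.89358509e-04
  1.37054118e+00 -1.29457305e+00]
0 0.11 False
0.05 0.11 True
0.125 0.11 True
0.14 0.12 True
[-2.60818446 -0.73844539  5.78919134]
0.1 0.19 False
0 0.19 False
0 0.11 False
-0.05 0.11 True
-0.125 0.11 True
-0.14 0.12 True
-0.1 0.19 False
0 0.26 False
far 159 [-0.79337407  0.0805368 ] ang 3.8122803136894623
near 209 [-0.21085904  0.07576771] ang 3.3494074633519597
14.0
```

View pics/crop1.png

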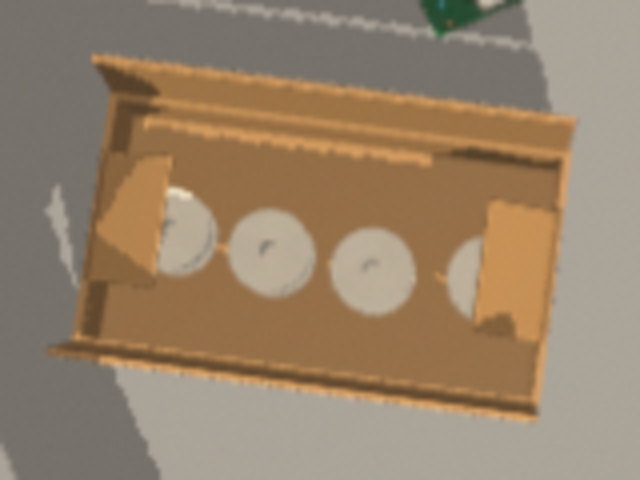

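The top flaps are now about upright, because the force stop ended the moves early. I'll continue with a higher limit and watch the position and force.

```bash
python3 - <<'E'
from h import *
q=down(np.pi/2+CY)
def go(x,z,f=30,s=.05):
    b=r.move_straight(tip(x,0,z),q,speed=s,max_force=f); S=r.read_state(); print((x,z),b,toC(S["eef_pos"]).round(3),np.round(S["contact_force"],1))
r.reach(tip(0,0,.24),q); go(0,.12); go(.05,.12);go(.08,.12);go(.10,.12);go(.12,.12)
E
```

```text
(0, 0.12) False [0.    0.    0.145] [ 0.9 -0.8  0.3]
(0.05, 0.12) False [0.05  0.    0.145] [-0.1 -0.1  1. ]
(0.08, 0.12) False [ 0.08  -0.     0.145] [-0.1  0.1  0.4]
(0.1, 0.12) False [ 0.1   -0.     0.145] [-0.7 -0.5  0.5]
(0.12, 0.12) False [ 0.12  -0.     0.145] [-0.3 -0.1 -1.2]
```

```bash
python3 - <<'E'
from h import *
q=down(np.pi/2+CY)
def go(x,z,f=30,s=.06):
    b=r.move_straight(tip(x,0,z),q,speed=s,max_force=f); S=r.read_state(); print((x,z),b,toC(S["eef_pos"]).round(3),np.round(S["contact_force"],1))
go(.145,.112); go(.12,.17); go(0,.19,s=.15)
go(0,.12); go(-.08,.12); go(-.12,.12); go(-.145,.112); go(-.12,.17); go(0,.26,s=.15)
r.movej([1.133, 0.342, 1.524, 0, 1.275, -0.146])
im,d,W=look("top","top2.png"); np.savez("top2.npz",im=im,W=W)
D=toC(W); Z=D[...,2]
for n,s in(("far",1),("near",-1)):
    m=(s*D[...,0]>.09)&(s*D[...,0]<.18)&(abs(D[...,1])<.12)&(Z>.05)&(Z<.17)
    p=np.polyfit(s*D[m][:,0]-.079,D[m][:,2]-.084,1); print(n,m.sum(),p,"ang",np.pi-np.arctan(p[0]))
for n,s in(("left",1),("right",-1)):
    m=(s*D[...,1]>.09)&(s*D[...,1]<.14)&(abs(D[...,0])<.03)&(Z>.075)&(Z<.12)
    print(n,m.sum(),(s*D[m][:,1]).min(),D[m].max(0))
cv2.imwrite("pics/crop2.png",cv2.resize(im[205:325,215:375,::-1],None,fx=4,fy=4,interpolation=cv2.INTER_CUBIC)); print(r.read_state()["time_s"])
E
```

```text
(0.145, 0.112) False [0.145 0.    0.137] [-0.5  0.7  0.6]
(0.12, 0.17) False [ 0.12  -0.     0.194] [-0.3  0.  -0.9]
(0, 0.19) False [ 0.001 -0.     0.215] [-1.1  0.  -1.1]
(0, 0.12) False [0.    0.    0.145] [-0.1  0.5  0.5]
(-0.08, 0.12) False [-0.08  -0.     0.145] [-0.  -0.6  0.1]
(-0.12, 0.12) False [-0.12   0.     0.145] [-0.7  0.3 -0.3]
(-0.145, 0.112) False [-0.145  0.     0.137] [ 0.3 -1.   0.5]
(-0.12, 0.17) False [-0.12  -0.     0.195] [1.1 0.5 0.2]
(0, 0.26) False [-0.001 -0.     0.284] [-0.5  0.3  0.4]
far 2538 [3.81720662e-01 1.01069092e-04] ang 2.7769429541834967
near 2585 [3.81420070e-01 1.69676139e-04] ang 2.7772053428730685
left 403 0.09570355155456077 [0.0298117  0.13993271 0.10869617]
right 438 0.09719342003365442 [ 0.02994211 -0.09719342  0.11519861]
32.825
```

View pics/crop2.png

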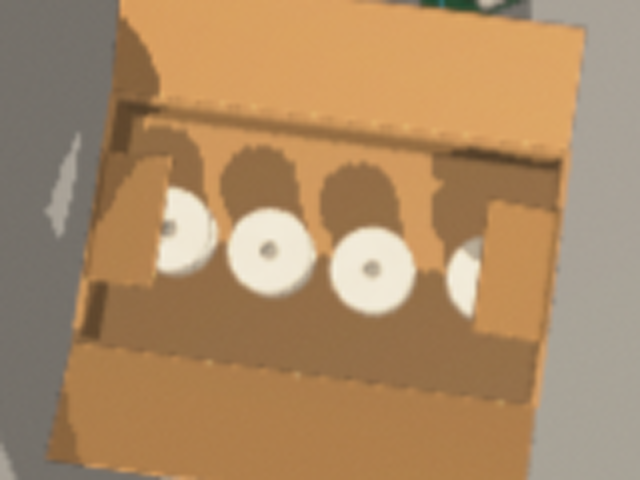

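Top flaps are both at 2.78 rad, and the under-flap edges are at |y|≈96 mm. Under flaps next.

```bash
python3 - <<'E'
from h import *
S0=r.read_state()
best=None
for a in(CY,CY+np.pi):
    j=r.solve_ik(tip(0,.07,.2),down(a)); print(a,None if j is None else np.round(j,2))
    if j is not None and (best is None or abs(j[5])<best[0]): best=(abs(j[5]),a)
q=down(best[1])
def go(y,z,f=30,s=.06):
    b=r.move_straight(tip(0,y,z),q,speed=s,max_force=f); S=r.read_state(); print((y,z),b,toC(S["eef_pos"]).round(3),np.round(S["contact_force"],1))
for s in(1,-1):
    r.reach(tip(0,.068*s,.2),q); go(.068*s,.083,s=.1); go(.10*s,.09); go(.135*s,.105); go(.178*s,.105); go(.176*s,.098); go(.15*s,.16,s=.12)
go(-.05,.26,s=.15)
r.movej([1.133, 0.342, 1.524, 0, 1.275, -0.146])
im,d,W=look("top","top3.png"); np.savez("top3.npz",im=im,W=W)
D=toC(W); Z=D[...,2]
for n,s in(("far",1),("near",-1)):
    m=(s*D[...,0]>.09)&(s*D[...,0]<.18)&(abs(D[...,1])<.12)&(Z>.05)&(Z<.17)
    p=np.polyfit(s*D[m][:,0]-.079,D[m][:,2]-.084,1); print(n,m.sum(),"ang",np.pi-np.arctan(p[0]))
for n,s in(("left",1),("right",-1)):
    m=(s*D[...,1]>.152)&(s*D[...,1]<.19)&(abs(D[...,0])<.035)&(Z>.05)&(Z<.15)
    p=np.polyfit(s*D[m][:,1]-.144,D[m][:,2]-.079,1); print(n,m.sum(),p,"ang",np.pi-np.arctan(p[0]))
hsv=cv2.cvtColor(im,cv2.COLOR_RGB2HSV)
w=((hsv[...,1]<60)&(Z>.04)&(Z<.06)&(abs(D[...,0])<.07)&(abs(D[...,1])<.14)).astype(np.uint8)
n,l,st,c=cv2.connectedComponentsWithStats(w)
for i in range(1,n):
    if st[i,4]>40:
        P=D[l==i]; P=P[(P[:,2]>.045)&(P[:,2]<.055)]; print("spool",st[i],P.mean(0).round(4),((P.max(0)+P.min(0))/2).round(4),np.ptp(P,0).round(3))
cv2.imwrite("pics/crop3.png",cv2.resize(im[205:325,215:375,::-1],None,fx=4,fy=4,interpolation=cv2.INTER_CUBIC)); print(r.read_state()["time_s"])
E
```

```text
-0.1308996938995747 [ 0.25  0.55  1.27 -0.    1.32  0.39]
3.0106929596902186 [ 0.25  0.55  1.27 -0.    1.32 -2.76]
(0.068, 0.083) False [0.    0.068 0.109] [ 0.3  0.5 -0.6]
(0.1, 0.09) False [-0.     0.1    0.115] [-0.2  0.5 -0.5]
(0.135, 0.105) False [-0.     0.135  0.13 ] [ 0.   0.3 -0.3]
(0.178, 0.105) False [-0.     0.178  0.13 ] [ 0.1 -0.5 -0.6]
(0.176, 0.098) False [-0.     0.175  0.122] [ 0.1  0.2 -0.6]
(0.15, 0.16) False [-0.     0.15   0.185] [-0.   0.2 -0.6]
(-0.068, 0.083) False [ 0.    -0.068  0.109] [1.5 0.6 0.9]
(-0.1, 0.09) False [-0.    -0.1    0.115] [-0.5 -0.8 -0.8]
(-0.135, 0.105) False [-0.    -0.135  0.13 ] [ 0.2  0.1 -0.5]
(-0.178, 0.105) False [-0.    -0.178  0.13 ] [ 0.3  0.3 -0.7]
(-0.176, 0.098) False [-0.    -0.176  0.122] [-0.   0.8 -0.5]
(-0.15, 0.16) False [-0.    -0.15   0.184] [ 0.1 -0.4 -0.6]
(-0.05, 0.26) False [-0.    -0.051  0.284] [-0.1 -0.2 -0.3]
far 2538 ang 2.7789520765641886
near 2592 ang 2.7771990963131614
left 477 [ 4.70552866e-01 -1.68267612e-04] ang 2.701779028029517
right 461 [0.4032385 0.0012961] ang 2.7582975916383643
spool [247 252  21  20 312] [0.0003 0.0999 0.0503] [0.0001 0.0994 0.05  ] [0.049 0.051 0.01 ]
spool [272 257  21  21 313] [-0.0047  0.0347  0.0502] [-0.0048  0.0347  0.0501] [0.05  0.051 0.01 ]
spool [298 262  20  21 309] [-0.0081 -0.0306  0.0505] [-0.0079 -0.0307  0.05  ] [0.05  0.049 0.01 ]
spool [327 264  20  21 311] [-0.0034 -0.1032  0.0504] [-0.0034 -0.1032  0.05  ] [0.051 0.049 0.01 ]
48.075
```

View pics/crop3.png

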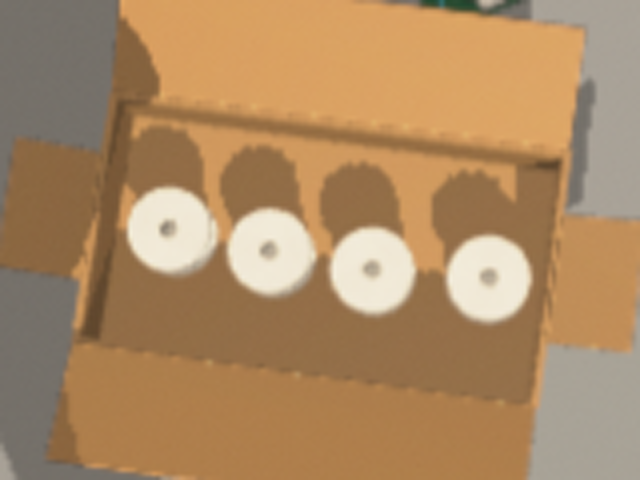

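All four flaps are back (2.70–2.78 rad), and the spools are located with z≈50 mm and 50 mm diameters, as expected. Next I need a tray detector, checked on the saved picture.

```bash
cat >> h.py <<'E'
def top_ray(px,h):
    c=optics.camera_model("top");K=np.array(c["K"],float);R=np.array(c["R"]);t=np.array(c["t"])
    p=cv2.undistortPoints(np.array(px,float).reshape(-1,1,2),K,np.array([c["k1"],0,0,0,0.]))[:,0]
    d=np.c_[p,np.ones(len(p))]@R; o=-R.T@t
    return o+d*((h-o[2])/d[:,2])[:,None]
def tray(im):
    """centre, yaw of tray x axis, size, from dark rim"""
    g=cv2.cvtColor(im,cv2.COLOR_RGB2GRAY); u0,v0,u1,v1=390,205,535,346
    roi=g[v0:v1,u0:u1]; b=((cv2.medianBlur(roi,31).astype(int)-roi)>18).astype(np.uint8)
    b=cv2.morphologyEx(b,cv2.MORPH_CLOSE,np.ones((3,3)))
    cs,_=cv2.findContours(b,cv2.RETR_EXTERNAL,cv2.CHAIN_APPROX_NONE)
    c=max(cs,key=lambda c:cv2.minAreaRect(c)[1][0]*cv2.minAreaRect(c)[1][1])
    P=top_ray(c.reshape(-1,2)+[u0,v0],.012)[:,:2]
    rc=cv2.minAreaRect((P*1000).astype(np.float32)); B=cv2.boxPoints(rc)
    e=[B[1]-B[0],B[2]-B[1]]; e=max(e,key=np.linalg.norm); 
    if e[0]<0:e=-e
    return np.array(rc[0])/1000,np.arctan2(e[1],e[0]),rc[1],b
E
python3 - <<'E'
from h import *
for k in(0,3):
    c,a,s,b=tray(np.load(f"top{k}.npz")["im"]); print(c,np.degrees(a),s)
q=down(CY)
for p,z in((C(0,.0999,0),.04),(C(0,-.1,0),.2)): print(np.round(r.solve_ik(np.r_[p[:2],z],q),2))
c,a,_,_=tray(np.load("top3.npz")["im"])
for x in(-.09,.09):
  for al in(a,a+np.pi/2,a-np.pi/2): 
    for z in (.04,.2):
      j=r.solve_ik(np.r_[c+rot(a)@[x,.02],z],down(al)); print(x,round(al,2),None if j is None else np.round(j,2))
cv2.imwrite("pics/t.png",cv2.resize(b*255,None,fx=2,fy=2))
E
```

```text
[ 0.53060767 -0.28995453] -8.343178 (199.54469299316406, 254.91879272460938)
[ 0.53060767 -0.28995453] -8.343178 (199.54469299316406, 254.91879272460938)
[ 0.3   0.77  1.41 -0.    0.96  0.43]
[-0.03  0.46  1.5  -0.    1.18  0.1 ]
-0.09 -0.15 [-0.67  0.6   1.8  -0.    0.74 -0.53]
-0.09 -0.15 [-0.67  0.37  1.64 -0.    1.13 -0.53]
-0.09 1.43 [-0.67  0.6   1.8  -0.    0.74 -2.1 ]
-0.09 1.43 [-0.67  0.37  1.64 -0.    1.13 -2.1 ]
-0.09 -1.72 [-0.67  0.6   1.8  -0.    0.74  1.04]
-0.09 -1.72 [-0.67  0.37  1.64 -0.    1.13  1.04]
0.09 -0.15 [-0.54  0.84  1.27 -0.    1.04 -0.39]
0.09 -0.15 [-0.54  0.68  1.11 -0.    1.35 -0.39]
0.09 1.43 [-0.54  0.84  1.27 -0.    1.04 -1.96]
0.09 1.43 [-0.54  0.68  1.11 -0.    1.35 -1.96]
0.09 -1.72 [-0.54  0.84  1.27 -0.    1.04  1.18]
0.09 -1.72 [-0.54  0.68  1.11 -0.    1.35  1.18]
```

View pics/t.png

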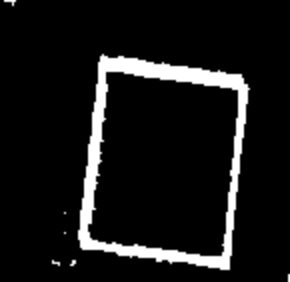

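```bash
cat >> h.py <<'E'
SP=[(-.0034,-.1032),(-.008,-.0307),(-.0047,.0347),(.0002,.0996)]
SLOT=[(-.07,.03),(-.023,-.02),(.023,.03),(.07,-.02)]
def job(i):
    q=down(CY); x,y=SP[i]
    command_gripper(.072,20)
    r.reach(C(x,y,.16),q); r.move_straight(C(x,y,.04),speed=.08)
    command_gripper(.044,20); S=r.read_state(); print(i,"grip",S["grip_width"],S["grip_force"])
    r.move_straight(C(x,y,.06),speed=.05); r.move_straight(C(x,y,.2),speed=.15)
    S=r.read_state(); print(" lifted",S["grip_width"],S["grip_force"],S["contact_force"][2]); assert .046<S["grip_width"]<.058
    im,d,W=look("top"); c,a,s,b=tray(im); print(" tray",c.round(4),np.degrees(a).round(1),np.round(s))
    assert 185<min(s)<210 and 235<max(s)<265
    p=c+rot(a)@SLOT[i]; q2=down(a-np.pi/2)
    r.reach(np.r_[p,.2],q2); r.move_straight(np.r_[p,.08],speed=.12); r.move_straight(np.r_[p,.0415],speed=.04)
    S=r.read_state(); print(" down",np.round(S["contact_force"],1),S["grip_force"])
    command_gripper(.066,20); r.move_straight(np.r_[p,.08],speed=.08); r.move_straight(np.r_[p,.2],speed=.2)
    print(" t",r.read_state()["time_s"])
E
python3 -c "
from h import *
job(0); r.reach(C(0,-.03,.25),down(CY)); im,d,W=look('top','top4.png'); cv2.imwrite('pics/crop4.png',cv2.resize(im[205:350,215:535,::-1],None,fx=2.4,fy=2.4))"
```

```text
0 grip 0.05148808119426185 21.14257536828518
 lifted 0.0509778767346235 21.396401301026344 -2.182323243417801
 tray [ 0.5306 -0.29  ] -8.3 [200. 255.]
 down [ 0.1 -1.  -2.6] 21.36999875307083
 t 59.7417
```

View pics/crop4.png

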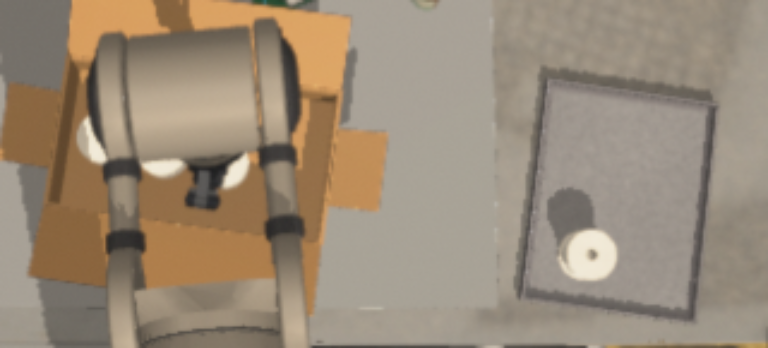

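The first spool stands in the tray at crop (590,255), clear of the rim. On to the other three.

```bash
python3 -c "
from h import *
for i in(1,2,3): job(i)
r.movej([1.133, 0.342, 1.524, 0, 1.275, -0.146])
im,d,W=look('top','top5.png'); D=toC(W); Z=W[...,2]
c,a,s,b=tray(im); print(c,a,s)
for n,k,s in(('far',0,1),('near',0,-1),('left',1,1),('right',1,-1)):
    o=.079 if k==0 else .144
    m=(s*D[...,k]>o+.01)&(s*D[...,k]<o+.045)&(abs(D[...,1-k])<.035)&(Z>.05)&(Z<.17); p=np.polyfit(s*D[m][:,k],D[m][:,2],1); print(n,np.pi-np.arctan(p[0]))
hsv=cv2.cvtColor(im,cv2.COLOR_RGB2HSV)
w=((Z>.04)&(Z<.06)).astype(np.uint8); w[:210]=0;w[345:]=0;w[:,:425]=0;w[:,525:]=0
n,l,st,_=cv2.connectedComponentsWithStats(w)
for i in range(1,n):
    if st[i,4]>60: P=W[l==i]; A=np.c_[P[:,:2],np.ones(len(P))]; print(((P.mean(0)[:2]-c)@rot(a)).round(3),P[:,2].mean().round(4),np.linalg.lstsq(A,P[:,2],rcond=None)[0][:2].round(2))
cv2.imwrite('pics/crop5.png',cv2.resize(im[205:350,215:535,::-1],None,fx=2.4,fy=2.4))"
```

```text
1 grip 0.05175325416818483 21.246264427900314
 lifted 0.05147821540652533 21.443485468626022 -3.0862473899326757
 tray [ 0.5306 -0.29  ] -8.3 [200. 255.]
 down [-0.7 -0.7 -2.2] 21.426581740379333
 t 71.1667
2 grip 0.051537124574099 21.555719822645187
 lifted 0.0508860390554141 21.505697686225176 -3.933896324485519
 tray [ 0.5306 -0.29  ] -8.3 [200. 255.]
 down [ 0.5 -0.5 -3.3] 21.483586700633168
 t 82.5083
3 grip 0.051383545780267076 21.40057861804962
 lifted 0.051434944308110866 21.521031260490417 -4.346163335901587
 tray [ 0.5306 -0.29  ] -8.3 [200. 255.]
 down [ 0.8  0.4 -2.4] 21.514243930578232
 t 94.3083
[ 0.53791119 -0.29086606] -0.14712146 (199.5521697998047, 269.6040344238281)
far 2.763104727683969
near 2.7741628828916167
left 2.696062384372092
right 2.727059361719957
[ 0.064 -0.021] 0.0493 [0.03 0.  ]
[0.016 0.029] 0.0495 [0.02 0.02]
[-0.031 -0.021] 0.0494 [-0.01  0.01]
[-0.078  0.028] 0.0491 [0.   0.02]
```

View pics/crop5.png

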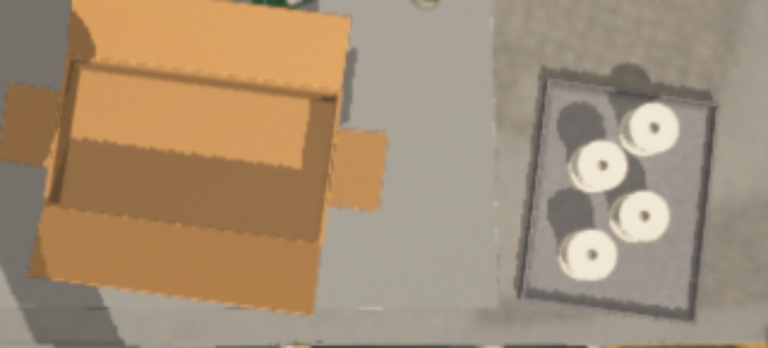

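The carton is empty, with all four flaps back past 2.69 rad. The four spools stand level in the tray, tops at about 49 mm and inside the limits. The larger tray size reading comes from a spool's shadow crossing the rim. Handing in.

```bash
python3 -c "
from h import *
print(r.finish_job())"
```

```text
the job is handed in; nothing more can be done
None
```

The job is handed in, though the hand-in returned no verdict: all four flaps are folded back past 2.69 rad, all four spools stand upright on the tray floor, and no move was aimed at the bottle, multimeter or pliers (I didn't re-measure them).

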